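Try the thumb screws in the gauge nuts and keep the free one

TASK

Two thumb screws for the drying rack stand just started in the two gauge nuts. Try each one by turning it clockwise: a screw that turns freely must be screwed down until its collar is home on the gauge, then turned back, lifted out and put in the foam tray to keep; a screw that binds part-way must be left standing in its nut where it stuck, never taken out. Do not disturb the other things on the table.

Things in the scene. Friction and masses are not known exactly. Their poses are not given: they have to be found in the camera images.
- gauge: fixed steel gauge bar, 210 mm (own x) by 76 mm (own y) by 44 mm high, with two brass gauge nuts at own x = -65 and +65 mm, y = 0, a screw standing in each. Origin: centre of its underside, on the table. Turn angles below are a screw's own x axis against the bar's own x axis, clockwise seen from above. A free screw lifts straight out at angles from -5 to +20 degrees; 40 mm of lift clears the bar
- nut_a (a point): centre of the mouth of one gauge nut, on the bar's top. Coarse two-start thread: from -9 to +20 degrees a screw turns level; a free one then sinks 5 mm, at an even rate, and is home at about 65 degrees (hard stop at about 74). Turning it back raises it again. A binding one stops dead at about 25 degrees and does not sink. In the nut a screw has up to about 2 mm of play up and down, 1 mm sideways
- nut_b (a point): centre of the mouth of the other gauge nut, the same as nut_a
- screw_1: thumb screw, 92 mm tall, about 0.3 kg. From its foot up: steel shank 28 mm thick with two short thread lugs, black collar 50 mm across (41 to 48 mm above the foot), flat black wing head 64 mm wide (own x), 14 mm thick (own y), 48 to 92 mm above the foot. Origin: centre of the foot; z up. A half turn makes no difference. Stands in nut_a or nut_b
- screw_2: another thumb screw, the same to look at, in the other nut; which one is free shows only on turning. At the start each stands upright, at -3 to +9 degrees, foot 8 mm above the table, collar 5 mm above the bar; home, the foot is 3 mm above the table and the collar lies on the bar. Turning a free one takes under 0.3 Nm; a screw that stops resists with over 0.7 Nm and must not be forced on
- tray: fixed white foam tray, 115 mm (own x) by 160 mm (own y), rim 24 mm high, sloping sides, inner floor about 75 by 110 mm, 3 to 6 mm above the table. Origin: centre of its underside. A screw stands there on its foot or may lie
- bauble: bystander: painted bauble on the table, 72 mm wide, 100 mm tall, origin at its underside
- pot: bystander: cream pot with a domed lid, 70 mm wide, 91 mm tall, origin at its underside. Behind it leans the fixed drying rack with its baubles; its front rail runs along y at x = 0.66, z = 0.57 m
- marker: bystander: white marker pen lying on the table, 130 mm long (own y), 12 mm thick, origin at its underside. The shade of the fixed desk lamp hangs near it, about x = 0.28 to 0.46, y = -0.10 to 0.08 m, 0.40 to 0.60 m above the table

How it is judged:
By the outcome, as a careful person would: the job done as asked, in the order asked, and still so for the second after the job is handed in, with the robot touching nothing.
It also fails if it takes over 67 s, if anything falls off the work surface, if the arm or the gripper's body presses on something with over 40 N, if the wrist force passes 120 N, or if a joint passes its speed limit or range.

ROBOT

A 7-joint arm with a two-finger parallel gripper is mounted at the origin on a cart in front of the work surface, level with it; the furniture and walls round the work are solid. World frame = base frame: x ahead of the robot, y to its left, z up, the work surface at z = 0. Lengths are in m, angles in rad, forces in N, time in s.
With the tool pointing down it reaches from about 0.4 to 0.85 m from the base axis. Payload 10.4 kg.
Tool frame: the origin (TCP) lies on the centre line of the jaws, within the pads' length; the fingertips stand 11 mm ahead of it and the grasp point (between the pads) lies 8 mm behind it (tip_reach is the distance from the TCP to the fingertips, in m); z points along the fingers, y is the line along which they close (so a half turn about z gives the same grasp; the last joint's range is limited). The gripper opens to 85 mm and grips with 20 to 120 N. Pads are 22 mm wide; open, the fingers measure 114 mm over their backs; the gripper's body (76 mm by 85 mm) begins 54 mm behind the grasp point. The pads swing forward as they close: fully open they stand 13 mm farther back than shut.
Start: joints at [1.317, 0.332, -0.065, 1.46, 0.022, 1.35, -0.088], TCP at [0.143, -0.608, 0.242] pointing down, gripper open.
Joint ranges: [-2.6, 2.6], [-0.5, 2.12], [-1.47, 1.34], [0.16, 2.42], [-1.27, 4.41], [0.06, 2.06], [-2.6, 2.6]. Speed limits (rad/s): [2.22, 2.22, 2.79, 2.79, 3.14, 3.14, 3.14].

INTERFACE

Orientations are given as a unit quaternion [x, y, z, w].
In Python, from workcell import get_obs, camera, hand_in, tip_reach gives the robot as it stands. The module is installed in compiled form; this text tells all that it offers.
- The arm moves only by the tool move_arm, never from a script. Its argument "plan" is a list of rows, each an object with "delta_pos": the shift along the tool's x, y, z in normalised numbers (1 is 80 cm), a list of three; "turn": the turn, a rotation vector about the tool's x, y, z in parts of the range, where 1.0 means pi rad, a list of three; "fingers": the closure, from 0 (fully open) to 1 (shut). A call has 1 to 12 rows; each row is the pose to reach, as a shift and turn from the pose commanded when the call began, along the tool's axes at that moment; what a row does not reach only later rows make up. A row lasts 1/8 s, in which the tool goes at most 62.5 mm and 10.7 degrees, less where a joint would pass 70% of its speed; a pose out of reach is approached as far as the arm can. A shift or turn number past 1, either way, is cut back to 1. A call with a gripper value outside its range is refused whole. The fingers move at their own pace and stop on an object; "force" is the grip in N (left out, the last holds). Time passes only in rows, so rows that repeat a pose let the fingers close. It gives the time, the measured TCP pose, the force, the opening and the grip force at its end, in the units of the state.
- get_obs(): the state, without advancing time (a new reading comes with each control period).
- camera(name): name is "scene" or "top" or "wrist"; returns a dict with "color" (400x640x3 uint8, red, green, blue), "range_z" (400x640 float32, m along the optical axis (not along the pixel's ray), 0 where there is no reading), "fx", "fy", "cx", "cy" (pixels), "R" (3x3) and "t" (3): a world point X has camera coordinates R X + t; the wrist camera has in their place "tool_from_camera" (4x4, takes a point from camera to tool coordinates, whose origin is the TCP and whose axes are the flange's). Camera axes: x right, y down, z forward; pixel columns grow to the right and rows downward; lengths in m; the calibration is good to about 2 mm. A picture is of the moment at which its call begins: read the wrist's pose just before it.
- hand_in(): hands the job in; it is judged then, once.
The state is a dict: "clock": time; "joint_pos": joint angles; "joint_velocities": joint speeds; "tau": joint torques, N m; "position": TCP position; "ee_rot": TCP orientation; "ft_force": force on the tool from outside, world axes, zero at the start; "torque": the same for the moment, N m; "grip_width": opening from 0.0 (shut) to 1.0 (fully open); "grasp_force": force on a finger pad.
Only numpy, scipy, OpenCV 4.12 (cv2) and the standard library are available. Lean on these libraries where they do the work, as an engineer would, in place of code of your own. Each camera call takes 0.05 s, during which the arm holds its last target. There are 200 camera calls.

## Working session

There is one attempt and no reset: what is moved stays moved. The work goes in short steps, Python scripts to look and compute and a tool call to move; the robot and the scene stay as the last step left them, time stands still between calls to the robot, and variables do not carry over. Pictures are saved under pics/ and viewed, at most 10 in all, crops included, and the job is handed in when it is done.

Besides the shell and the picture viewer there is one more tool, called after "Emit:" by a JSON object that holds its "method" and its "body". move_arm: Moves the arm, as the interface text tells. Its arguments: {"type":"object","properties":{"plan":{"type":"array","items":{"type":"object","properties":{"delta_pos":{"type":"array","items":{"type":"number"}},"turn":{"type":"array","items":{"type":"number"}},"fingers":{"type":"number"}}}},"force":{"type":"number"}},"required":["plan"]}

```bash
mkdir -p pics
cat > h.py <<'E'
import numpy as np,cv2
from workcell import get_obs,camera,hand_in,tip_reach
from scipy.spatial.transform import Rotation as Ro
def world(c,u,v,o=None):
    z=c["range_z"][int(v),int(u)]
    p=np.array([(u-c["cx"])/c["fx"]*z,(v-c["cy"])/c["fy"]*z,z])
    return c["R"].T@(p-c["t"])
def cloud(c):
    z=c["range_z"];v,u=np.mgrid[:400,:640]
    p=np.stack([(u-c["cx"])/c["fx"]*z,(v-c["cy"])/c["fy"]*z,z],-1)
    P=(p-c["t"])@c["R"]; P[z==0]=np.nan
    return P
E
python3 - <<'E'
from h import *
o=get_obs();print(o,tip_reach)
for n in("scene","top"):
    c=camera(n);cv2.imwrite(f"pics/{n}0.png",c["color"][:,:,::-1]);np.savez(f"{n}0.npz",**c)
    print(n,c["fx"],c["t"],c["R"])
E
```

```text
{'clock': 0.0, 'joint_pos': array([ 1.31740622,  0.33289108, -0.064706  ,  1.46093112,  0.02159003,
        1.34993088, -0.08849047]), 'joint_velocities': array([ 0.00041245,  0.00080575, -0.00113033, -0.00131404, -0.0009875 ,
        0.00102632, -0.00096714]), 'tau': array([-2.85446913e-04, -6.25446153e+01,  4.87365935e-02, -3.91603124e+01,
        1.61840947e-02,  9.99039214e-03,  1.98789098e-05]), 'position': array([ 0.14288416, -0.60807134,  0.24150882]), 'ee_rot': array([ 9.93347164e-01,  1.15155872e-01, -1.12580006e-04, -7.23949880e-04]), 'ft_force': array([-0.38410011,  0.25893806,  0.49047971]), 'torque': array([ 0.02011863, -0.00949261,  0.04208012]), 'grasp_force': 0.0, 'grip_width': 0.9977798197896873} 0.011
scene 502.5412914418643 [0.16565999 0.45795939 1.08520657] [[-0.57865197 -0.81553365 -0.00817053]
 [-0.6346629   0.45656395 -0.62350009]
 [ 0.51221568 -0.35560402 -0.78178058]]
top 481.3746597423825 [8.05396996e-05 5.55164083e-01 9.74957008e-01] [[-0.32402063 -0.94603218  0.00580888]
 [-0.91671792  0.31245141 -0.24900275]
 [ 0.23374962 -0.08600713 -0.96848536]]
```

View pics/top0.png

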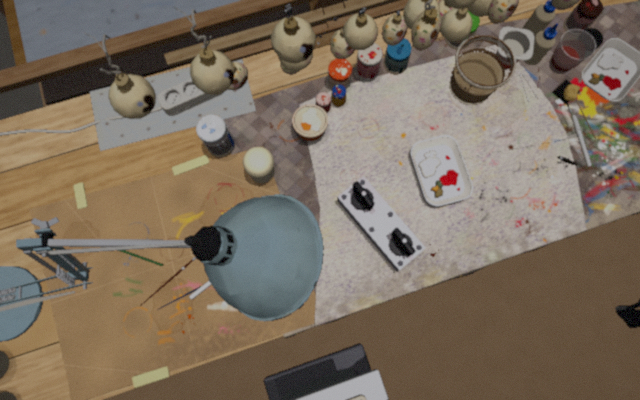

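View pics/scene0.png

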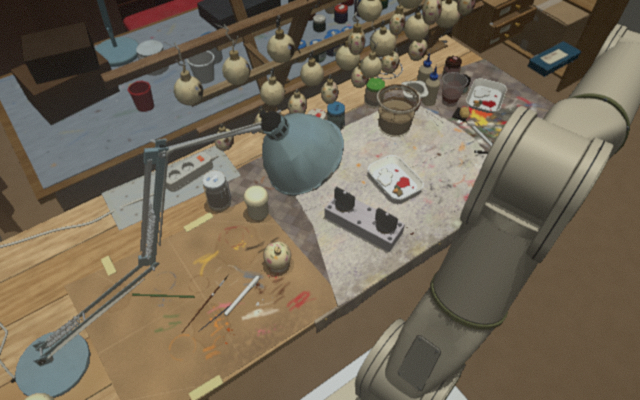

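Top picture: gauge bar about (380,223), with screws at (362,196) and (401,242); tray at (440,171); lamp shade at (265,255). Next I measure them.

Run:
```python
from h import *
c=dict(np.load("top0.npz"));P=cloud(c)
for n,u,v in(("tray",440,171),("tray2",612,70),("s1",362,196),("s2",401,242),("gc",380,223)):print(n,world(c,u,v).round(3))
im=c["color"]
cv2.imwrite("pics/crop.png",cv2.resize(im[120:290,310:490,::-1],None,fx=4,fy=3.5,interpolation=cv2.INTER_CUBIC))
reg=np.zeros((400,640),bool);reg[165:285,325:435]=1
top=reg&(abs(P[...,2]-.044)<.005)
q=P[top][:,:2].astype(np.float32)
print("bar",top.sum(),cv2.minAreaRect(q))
hd=reg&(P[...,2]>.085)&(P[...,2]<.12)
n,l=cv2.connectedComponents(hd.astype(np.uint8))
for i in range(1,n):
    a=P[l==i]
    if len(a)>20: print("head",len(a),a.mean(0).round(4),a[:,2].max(),cv2.minAreaRect(a[:,:2].astype(np.float32)))
reg[:]=0;reg[125:215,400:480]=1
r=reg&(P[...,2]>.017)&(P[...,2]<.035);print("rim",r.sum(),cv2.minAreaRect(P[r][:,:2].astype(np.float32)))
a=P[390:300] if 0 else P[300,500];print("table?",P[200,300+50],P[130,400])
```

```text
tray [ 0.515 -0.45   0.002]
tray2 [ 0.621 -0.956  0.002]
s1 [ 0.496 -0.241  0.1  ]
s2 [ 0.378 -0.285  0.097]
gc [ 0.437 -0.266  0.046]
bar 2238 ((0.44086796045303345, -0.26822197437286377), (0.2099992334842682, 0.07744814455509186), 20.248619079589844)
head 223 [ 0.4997 -0.2447  0.0985] 0.10526444098432942 ((0.5009855628013611, -0.24559195339679718), (0.06301718950271606, 0.014211095869541168), 17.01569938659668)
head 237 [ 0.3792 -0.2892  0.0985] 0.10451435305658023 ((0.37956660985946655, -0.2902339696884155), (0.06308743357658386, 0.014743291772902012), 16.07041358947754)
rim 609 ((0.5134432315826416, -0.44731956720352173), (0.11780750751495361, 0.16042843461036682), 85.98822021484375)
table? [ 0.50774741 -0.22114236  0.04498465] [ 0.64089603 -0.39755102  0.00462603]
```

View pics/crop.png

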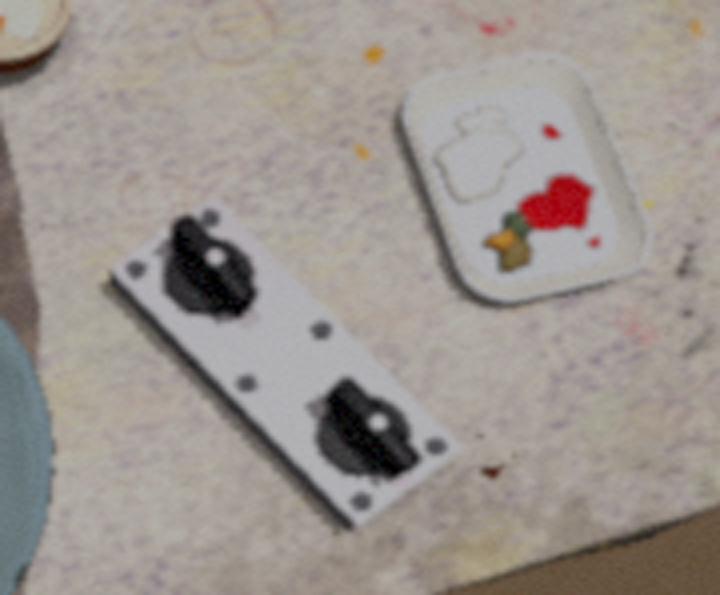

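Crop: both screws' wings lie close to the bar's long axis, and the tray is clear. The bar's size (210×77), head height (0.10) and tray size all match. Next: hover over the near screw and refine with the wrist camera.

```bash
cat >> h.py <<'E'
def goto(pos,yaw):
    "delta in tool axes from the current pose to TCP pos, tool x at yaw (deg), pointing down"
    o=get_obs();R=Ro.from_quat(o["ee_rot"])
    t=Ro.from_euler('z',yaw,degrees=True)*Ro.from_euler('x',180,degrees=True)
    print("pos",o["position"].round(4),"yaw",round(np.degrees(np.arctan2(*R.as_matrix()[[1,0],0])),2),"dpos",R.inv().apply(np.array(pos)-o["position"]).round(4),"turn",(R.inv()*t).as_rotvec().round(4),
      "F",o["ft_force"].round(1),"T",o["torque"].round(2),"w",round(o["grip_width"],3),"g",round(o["grasp_force"],1),"clk",o["clock"],"q",o["joint_pos"].round(2))
def wrist():
    o=get_obs();c=camera("wrist");T=c["tool_from_camera"]
    Rw=Ro.from_quat(o["ee_rot"]).as_matrix()@T[:3,:3]
    tw=Ro.from_quat(o["ee_rot"]).as_matrix()@T[:3,3]+o["position"]
    c["R"]=Rw.T;c["t"]=-Rw.T@tw
    return c
E
python3 -c "
from h import *
goto([.40,-.30,.26],16)"
```

```text
pos [ 0.1429 -0.6081  0.2416] yaw 13.23 dpos [ 0.3208 -0.2411 -0.0181] turn [-0.0013  0.     -0.0484] F [-0.4  0.1 -0.2] T [ 0.01  0.05 -0.01] w 0.999 g 0.0 clk 0.1 q [ 1.32  0.33 -0.06  1.46  0.02  1.35 -0.09]
```

The manual's scale: shifts go in shares of 80 cm and turns go in shares of pi rad. Converting my numbers, 0.32 m is 0.4, -0.24 m is -0.3, -0.048 rad is -0.0153.

Emit:
{"method": "move_arm", "body": {"plan": [{"delta_pos":[0.4,-0.3,-0.0225],"turn":[0,0,-0.0153],"fingers":0},{"delta_pos":[0.4,-0.3,-0.0225],"turn":[0,0,-0.0153],"fingers":0},{"delta_pos":[0.4,-0.3,-0.0225],"turn":[0,0,-0.0153],"fingers":0},{"delta_pos":[0.4,-0.3,-0.0225],"turn":[0,0,-0.0153],"fingers":0},{"delta_pos":[0.4,-0.3,-0.0225],"turn":[0,0,-0.0153],"fingers":0},{"delta_pos":[0.4,-0.3,-0.0225],"turn":[0,0,-0.0153],"fingers":0},{"delta_pos":[0.4,-0.3,-0.0225],"turn":[0,0,-0.0153],"fingers":0},{"delta_pos":[0.4,-0.3,-0.0225],"turn":[0,0,-0.0153],"fingers":0},{"delta_pos":[0.4,-0.3,-0.0225],"turn":[0,0,-0.0153],"fingers":0},{"delta_pos":[0.4,-0.3,-0.0225],"turn":[0,0,-0.0153],"fingers":0}], "force": 40}}

```text
clock: 1.35
position: [0.3987, -0.3027, 0.2601]
ee_rot: [0.99, 0.138, -0.0, -0.0]
ft_force: [0.4, -0.4, 0.9]
grip_width: 0.999
grasp_force: 0.0
```

Run:
```python
from h import *
c=wrist();P=cloud(c);np.savez("w1.npz",**c)
a=np.vstack([c["color"]]);s=camera("scene");np.savez("s1.npz",**s)
cv2.imwrite("pics/w1.png",cv2.resize(np.hstack([a,s["color"]]),(800,250))[:,:,::-1])
d=np.hypot(P[...,0]-.4409,P[...,1]+.2682)<.16
top=d&(abs(P[...,2]-.044)<.006)
print("bar",top.sum(),cv2.minAreaRect(P[top][:,:2].astype(np.float32)),np.median(P[top][:,2]))
hd=d&(P[...,2]>.088)&(P[...,2]<.12)
n,l=cv2.connectedComponents(hd.astype(np.uint8))
for i in range(1,n):
    a=P[l==i]
    if len(a)>50: print("head",len(a),np.median(a[:,2]),cv2.minAreaRect(a[:,:2].astype(np.float32)))
goto([.3797,-.2904,.077],16)
```

```text
bar 9375 ((0.44014692306518555, -0.26933997869491577), (0.2106025665998459, 0.07622256875038147), 20.152936935424805) 0.0431915550672135
head 1261 0.09831026877480455 ((0.5016014575958252, -0.24686282873153687), (0.06404171884059906, 0.014121586456894875), 17.021703720092773)
head 841 0.09822816100325978 ((0.37973612546920776, -0.2916538119316101), (0.06359849125146866, 0.013974765315651894), 16.38146209716797)
pos [ 0.3989 -0.3024  0.2602] yaw 15.87 dpos [-0.0152 -0.0168  0.1832] turn [-0.0001  0.0002 -0.0022] F [0.1 0.1 0.1] T [ 0.04 -0.02  0.04] w 1.002 g 0.0 clk 1.45 q [ 0.91  0.07 -0.37  1.74  0.03  1.34 -0.76]
```

View pics/w1.png

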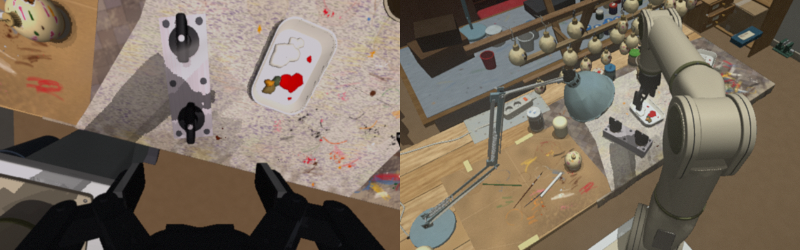

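Wrist view agrees with the top camera to about 1 mm, and the arm stays clear of the lamp. Next I descend on the near screw.

Converted, 0.183 m is 0.2288, -0.0162 m is -0.0203, -0.0075 rad is -0.0024.

Emit:
{"method": "move_arm", "body": {"plan": [{"delta_pos":[-0.0193,-0.0203,0.0625],"turn":[0,0,-0.0024],"fingers":0},{"delta_pos":[-0.0193,-0.0203,0.1125],"turn":[0,0,-0.0024],"fingers":0},{"delta_pos":[-0.0193,-0.0203,0.1563],"turn":[0,0,-0.0024],"fingers":0},{"delta_pos":[-0.0193,-0.0203,0.2],"turn":[0,0,-0.0024],"fingers":0},{"delta_pos":[-0.0193,-0.0203,0.2288],"turn":[0,0,-0.0024],"fingers":0},{"delta_pos":[-0.0193,-0.0203,0.2288],"turn":[0,0,-0.0024],"fingers":0},{"delta_pos":[-0.0193,-0.0203,0.2288],"turn":[0,0,-0.0024],"fingers":0.5},{"delta_pos":[-0.0193,-0.0203,0.2288],"turn":[0,0,-0.0024],"fingers":0.5},{"delta_pos":[-0.0193,-0.0203,0.2288],"turn":[0,0,-0.0024],"fingers":0.5}], "force": 40}}

```text
clock: 2.58
position: [0.3807, -0.2906, 0.0781]
ee_rot: [0.99, 0.143, 0.0, 0.001]
ft_force: [0.9, -0.3, -0.1]
grip_width: 0.5
grasp_force: 0.0
```

Run:
```python
from h import *
goto([.3797,-.291,.077],16.3)
```

```text
pos [ 0.3807 -0.2906  0.0781] yaw 16.4 dpos [-0.0011  0.0001  0.0011] turn [ 0.0013 -0.0007  0.0017] F [ 0.9 -0.3 -0.1] T [-0.01 -0.01  0.04] w 0.5 g 0.0 clk 2.575 q [ 0.9   0.2  -0.37  2.    0.09  0.95 -0.8 ]
```

Converted, -0.001 m is -0.0013.

Emit:
{"method": "move_arm", "body": {"plan": [{"delta_pos":[-0.0013,0,0],"turn":[0,0,0],"fingers":0.7},{"delta_pos":[-0.0013,0,0],"turn":[0,0,0],"fingers":1},{"delta_pos":[-0.0013,0,0],"turn":[0,0,0],"fingers":1},{"delta_pos":[-0.0013,0,0],"turn":[0,0,0],"fingers":1},{"delta_pos":[-0.0013,0,0],"turn":[0,0,0],"fingers":1}], "force": 40}}

```text
clock: 3.2
position: [0.3795, -0.291, 0.0775]
ee_rot: [0.99, 0.143, 0.0, 0.0]
ft_force: [-0.2, -4.1, 1.7]
grip_width: 0.158
grasp_force: 43.3
```

Run:
```python
from h import *
goto([.3797,-.291,.077],16.3)
```

```text
pos [ 0.3795 -0.291   0.0775] yaw 16.39 dpos [0.0002 0.0001 0.0005] turn [ 0.0008 -0.0002  0.0015] F [-0.2 -4.1  1.7] T [-0.88  0.05 -0.12] w 0.158 g 43.3 clk 3.2 q [ 0.9   0.2  -0.37  2.01  0.09  0.95 -0.8 ]
```

Converted, 0.0004 m is 0.0005, 0.12 rad is 0.0382.

Emit:
{"method": "move_arm", "body": {"plan": [{"delta_pos":[0,0.0005,0],"turn":[0,0,0.0191],"fingers":1},{"delta_pos":[0,0.0005,0],"turn":[0,0,0.0382],"fingers":1},{"delta_pos":[0,0.0005,0],"turn":[0,0,0.0573],"fingers":1},{"delta_pos":[0,0.0005,0],"turn":[0,0,0.0764],"fingers":1},{"delta_pos":[0,0.0005,0],"turn":[0,0,0.0764],"fingers":1}]}}

```text
clock: 3.82
position: [0.3797, -0.2913, 0.0776]
ee_rot: [1.0, 0.023, 0.0, 0.0]
ft_force: [-0.6, -2.5, 5.1]
grip_width: 0.154
grasp_force: 43.7
```

Run:
```python
from h import *
goto([.3797,-.291,.077],16.3)
```

```text
pos [ 0.3797 -0.2913  0.0776] yaw 2.68 dpos [-0.     -0.0003  0.0006] turn [ 0.0009 -0.0004 -0.2377] F [-0.6 -2.5  5.1] T [-0.79  0.1   0.07] w 0.154 g 43.7 clk 3.825 q [ 0.88  0.2  -0.34  2.01  0.08  0.95 -1.03]
```

Converted, 0.0003 m is 0.0004, 0.08 rad is 0.0255.

Emit:
{"method": "move_arm", "body": {"plan": [{"delta_pos":[0,0,0],"turn":[0,0,0.0127],"fingers":1},{"delta_pos":[0,0,0.0004],"turn":[0,0,0.0255],"fingers":1},{"delta_pos":[0,0,0.0004],"turn":[0,0,0.035],"fingers":1},{"delta_pos":[0,0,0.0004],"turn":[0,0,0.035],"fingers":1}]}}

```text
clock: 4.32
position: [0.3803, -0.2911, 0.0776]
ee_rot: [1.0, -0.03, 0.001, 0.001]
ft_force: [0.6, -2.5, 5.9]
grip_width: 0.157
grasp_force: 53.0
```

Run:
```python
from h import *
goto([.3797,-.291,.077],16.3)
```

```text
pos [ 0.3803 -0.2911  0.0776] yaw -3.43 dpos [-0.0006 -0.0001  0.0006] turn [ 0.0016 -0.001  -0.3443] F [ 0.6 -2.5  5.9] T [-0.75 -0.17  1.16] w 0.157 g 53.0 clk 4.325 q [ 0.87  0.2  -0.33  2.01  0.08  0.94 -1.14]
```

Resistance jumps to 1.16 Nm at about 24°, so the near screw binds. I ease off, release and leave it standing.

Converted, -0.13 m is -0.1625, -0.08 m is -0.1, -0.025 rad is -0.008.

Emit:
{"method": "move_arm", "body": {"plan": [{"delta_pos":[0,0,0],"turn":[0,0,-0.008],"fingers":1},{"delta_pos":[0,0,0],"turn":[0,0,-0.008],"fingers":0.6},{"delta_pos":[0,0,0],"turn":[0,0,-0.008],"fingers":0.4},{"delta_pos":[0,0,0],"turn":[0,0,-0.008],"fingers":0.4},{"delta_pos":[0,0,-0.0375],"turn":[0,0,-0.008],"fingers":0.2},{"delta_pos":[0,0,-0.1],"turn":[0,0,-0.008],"fingers":0},{"delta_pos":[0,0,-0.1625],"turn":[0,0,-0.008],"fingers":0},{"delta_pos":[0,0,-0.1625],"turn":[0,0,-0.008],"fingers":0}]}}

```text
clock: 5.32
position: [0.3811, -0.2919, 0.2107]
ee_rot: [1.0, -0.019, 0.003, 0.002]
ft_force: [0.2, 0.5, -1.4]
grip_width: 0.999
grasp_force: 0.0
```

Run:
```python
from h import *
goto([.5014,-.2464,.207],17)
```

```text
pos [ 0.3811 -0.2919  0.2107] yaw -2.22 dpos [ 0.1184 -0.0501  0.0041] turn [ 0.0047 -0.0045 -0.3355] F [ 0.2  0.5 -1.4] T [-0.01  0.02 -0.02] w 0.999 g 0.0 clk 5.325 q [ 0.89  0.05 -0.34  1.86  0.02  1.22 -1.06]
```

Converted, 0.1184 m is 0.148, -0.05 m is -0.0625, -0.3355 rad is -0.1068.

Emit:
{"method": "move_arm", "body": {"plan": [{"delta_pos":[0.0375,-0.0156,0],"turn":[0,0,-0.0255],"fingers":0},{"delta_pos":[0.075,-0.0313,0],"turn":[0,0,-0.0541],"fingers":0},{"delta_pos":[0.1125,-0.0475,0.0038],"turn":[0,0,-0.0796],"fingers":0},{"delta_pos":[0.148,-0.0625,0.005],"turn":[0.0013,-0.0013,-0.1068],"fingers":0},{"delta_pos":[0.148,-0.0625,0.005],"turn":[0.0013,-0.0013,-0.1068],"fingers":0},{"delta_pos":[0.148,-0.0625,0.005],"turn":[0.0013,-0.0013,-0.1068],"fingers":0}]}}

```text
clock: 6.08
position: [0.4988, -0.2458, 0.202]
ee_rot: [0.989, 0.147, -0.003, -0.002]
ft_force: [0.1, -0.7, 0.6]
grip_width: 0.996
grasp_force: 0.0
```

Run:
```python
from h import *
s=camera("scene");t=camera("top")
cv2.imwrite("pics/s2.png",cv2.resize(np.hstack([t["color"][100:300,250:500],s["color"][60:310,180:480][:200]]),None,fx=1.4,fy=2)[:,:,::-1])
goto([.5014,-.2464,.077],17)
```

```text
pos [ 0.4987 -0.2463  0.2027] yaw 16.89 dpos [0.003  0.0015 0.1257] turn [-0.0045  0.0041 -0.0019] F [ 0.4 -0.3  0.7] T [-0.04 -0.01  0.01] w 1.0 g 0.0 clk 6.175 q [ 0.75  0.24 -0.43  1.68  0.11  1.25 -0.98]
```

View pics/s2.png

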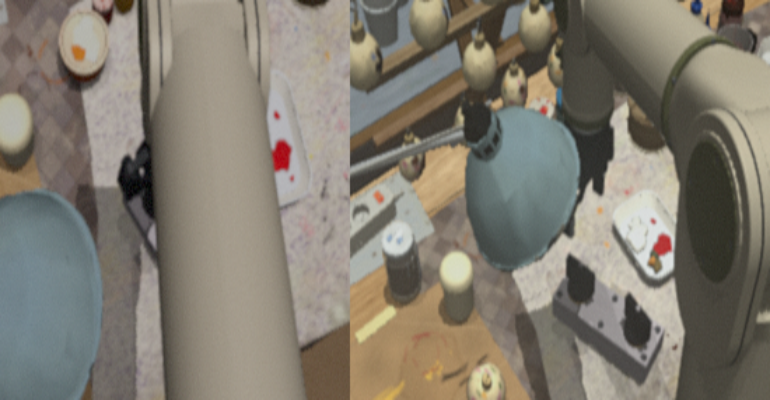

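Lamp and arm have clear space between them (top crop: shade edge at x≈100, arm edge at x≈150). I continue down.

Converted, 0.126 m is 0.1575, 0.115 m is 0.1438, -0.0045 rad is -0.0014.

Emit:
{"method": "move_arm", "body": {"plan": [{"delta_pos":[0.0038,0.0019,0.0375],"turn":[-0.0014,0.0013,-0.0006],"fingers":0},{"delta_pos":[0.0038,0.0019,0.075],"turn":[-0.0014,0.0013,-0.0006],"fingers":0},{"delta_pos":[0.0038,0.0019,0.1125],"turn":[-0.0014,0.0013,-0.0006],"fingers":0},{"delta_pos":[0.0038,0.0019,0.1438],"turn":[-0.0014,0.0013,-0.0006],"fingers":0},{"delta_pos":[0.0038,0.0019,0.1575],"turn":[-0.0014,0.0013,-0.0006],"fingers":0},{"delta_pos":[0.0038,0.0019,0.1575],"turn":[-0.0014,0.0013,-0.0006],"fingers":0.3},{"delta_pos":[0.0038,0.0019,0.1575],"turn":[-0.0014,0.0013,-0.0006],"fingers":0.5},{"delta_pos":[0.0038,0.0019,0.1575],"turn":[-0.0014,0.0013,-0.0006],"fingers":0.5}]}}

```text
clock: 7.18
position: [0.503, -0.246, 0.078]
ee_rot: [0.989, 0.149, 0.001, 0.0]
ft_force: [0.3, 0.5, 0.2]
grip_width: 0.499
grasp_force: 0.0
```

Run:
```python
from h import *
goto([.5014,-.2464,.077],17)
```

```text
pos [ 0.503 -0.246  0.078] yaw 17.11 dpos [-0.0017 -0.0001  0.001 ] turn [ 0.0012 -0.0018  0.002 ] F [0.3 0.5 0.2] T [-0.03 -0.01 -0.01] w 0.499 g 0.0 clk 7.175 q [ 0.73  0.37 -0.42  1.8   0.18  1.   -1.03]
```

Converted, -0.0015 m is -0.0019, 0.0005 m is 0.0006, 0.001 rad is 0.0003.

Emit:
{"method": "move_arm", "body": {"plan": [{"delta_pos":[-0.0019,0,0.0006],"turn":[0.0003,-0.0005,0],"fingers":0.7},{"delta_pos":[-0.0019,0,0.0006],"turn":[0.0003,-0.0005,0],"fingers":1},{"delta_pos":[-0.0019,0,0.0006],"turn":[0.0003,-0.0005,0],"fingers":1},{"delta_pos":[-0.0019,0,0.0006],"turn":[0.0003,-0.0005,0],"fingers":1},{"delta_pos":[-0.0019,0,0.0006],"turn":[0.0003,-0.0005,0],"fingers":1}]}}

```text
clock: 7.8
position: [0.5011, -0.2461, 0.0766]
ee_rot: [0.989, 0.149, -0.0, -0.0]
ft_force: [-2.0, 2.2, 4.9]
grip_width: 0.158
grasp_force: 43.3
```

Run:
```python
from h import *
goto([.5014,-.2464,.077],17)
```

```text
pos [ 0.5011 -0.2461  0.0766] yaw 17.12 dpos [ 0.0002  0.0004 -0.0004] turn [-0.001   0.0008  0.0022] F [-2.   2.2  4.9] T [ 0.33  0.42 -0.06] w 0.158 g 43.3 clk 7.8 q [ 0.73  0.37 -0.42  1.8   0.18  1.   -1.03]
```

Good grip. Now I turn to about 20°, then a little past 25° in small steps.

Converted, 0.0007 m is 0.0009, 0.0004 m is 0.0005, 0.37 rad is 0.1178.

Emit:
{"method": "move_arm", "body": {"plan": [{"delta_pos":[0,0,0],"turn":[0,0,0.0191],"fingers":1},{"delta_pos":[0,0,0],"turn":[0,0,0.0382],"fingers":1},{"delta_pos":[0,0,0],"turn":[0,0,0.0573],"fingers":1},{"delta_pos":[0,0,0],"turn":[0,0,0.0764],"fingers":1},{"delta_pos":[0,0,0],"turn":[0,0,0.0923],"fingers":1},{"delta_pos":[0,0,0.0005],"turn":[0,0,0.105],"fingers":1},{"delta_pos":[0,0,0.0008],"turn":[0,0,0.1178],"fingers":1},{"delta_pos":[0,0,0.0009],"turn":[0,0,0.121],"fingers":1}]}}

```text
clock: 8.8
position: [0.5015, -0.2457, 0.0764]
ee_rot: [0.999, -0.041, -0.0, -0.0]
ft_force: [-3.7, 3.2, 9.5]
grip_width: 0.159
grasp_force: 43.9
```

Run:
```python
from h import *
goto([.5014,-.2464,.077],17)
```

```text
pos [ 0.5015 -0.2457  0.0764] yaw -4.67 dpos [-0.      0.0007 -0.0006] turn [-9.000e-04  3.000e-04 -3.782e-01] F [-3.7  3.2  9.5] T [0.81 0.62 0.06] w 0.159 g 43.9 clk 8.8 q [ 0.68  0.37 -0.36  1.8   0.15  1.   -1.39]
```

Passes 25° with 0.06 Nm, so this one is free. I continue, sinking with the thread.

Converted, 0.0027 m is 0.0034, 0.0023 m is 0.0029, 0.42 rad is 0.1337.

Emit:
{"method": "move_arm", "body": {"plan": [{"delta_pos":[-0.0004,-0.0004,0.0008],"turn":[0,0,0.0223],"fingers":1},{"delta_pos":[-0.0004,-0.0004,0.0013],"turn":[0,0,0.0446],"fingers":1},{"delta_pos":[-0.0004,-0.0004,0.0018],"turn":[0,0,0.0668],"fingers":1},{"delta_pos":[-0.0004,-0.0004,0.0024],"turn":[0,0,0.0891],"fingers":1},{"delta_pos":[-0.0004,-0.0004,0.0029],"turn":[0,0,0.1114],"fingers":1},{"delta_pos":[-0.0004,-0.0004,0.0034],"turn":[0,0,0.1337],"fingers":1},{"delta_pos":[-0.0004,-0.0004,0.0034],"turn":[0,0,0.1337],"fingers":1}]}}

```text
clock: 9.68
position: [0.5016, -0.2459, 0.0738]
ee_rot: [0.969, -0.248, 0.0, -0.0]
ft_force: [-1.3, 0.8, 5.9]
grip_width: 0.156
grasp_force: 43.5
```

Run:
```python
from h import *
goto([.5014,-.2464,.077],17)
```

```text
pos [ 0.5016 -0.2459  0.0738] yaw -28.76 dpos [ 0.0001  0.0005 -0.0032] turn [-1.000e-04 -6.000e-04 -7.987e-01] F [-1.3  0.8  5.9] T [ 0.12 -0.   -0.06] w 0.156 g 43.5 clk 9.675 q [ 0.62  0.36 -0.29  1.81  0.12  0.99 -1.79]
```

Converted, 0.0022 m is 0.0028, 0.0005 m is 0.0006, 0.3 rad is 0.0955.

Emit:
{"method": "move_arm", "body": {"plan": [{"delta_pos":[0,0,0.0006],"turn":[0,0,0.0223],"fingers":1},{"delta_pos":[0,0,0.0013],"turn":[0,0,0.0446],"fingers":1},{"delta_pos":[0,0,0.0018],"turn":[0,0,0.0637],"fingers":1},{"delta_pos":[0,0,0.0023],"turn":[0,0,0.0828],"fingers":1},{"delta_pos":[0,0,0.0028],"turn":[0,0,0.0955],"fingers":1},{"delta_pos":[0,0,0.0028],"turn":[0,0,0.0955],"fingers":1}]}}

```text
clock: 10.42
position: [0.5019, -0.2459, 0.0721]
ee_rot: [0.921, -0.39, 0.001, -0.0]
ft_force: [-1.2, 1.2, 11.1]
grip_width: 0.159
grasp_force: 44.2
```

Run:
```python
from h import *
goto([.5014,-.2464,.077],17)
```

```text
pos [ 0.5019 -0.2459  0.0721] yaw -45.92 dpos [ 0.      0.0007 -0.0049] turn [-3.0000e-04 -1.3000e-03 -1.0982e+00] F [-1.2  1.2 11.1] T [ 0.43  0.24 -0.04] w 0.159 g 44.2 clk 10.425 q [ 0.58  0.36 -0.24  1.81  0.1   0.98 -2.07]
```

Converted, 0.001 m is 0.0013, 0.0009 m is 0.0011, 0.06 rad is 0.0191.

Emit:
{"method": "move_arm", "body": {"plan": [{"delta_pos":[0,0,0.0008],"turn":[0,0,0.0095],"fingers":1},{"delta_pos":[0,0,0.0011],"turn":[0,0,0.0191],"fingers":1},{"delta_pos":[0,0,0.0013],"turn":[0,0,0.0191],"fingers":1}]}}

```text
clock: 10.8
position: [0.5018, -0.2461, 0.072]
ee_rot: [0.909, -0.417, 0.001, 0.0]
ft_force: [-7.0, 3.1, 21.5]
grip_width: 0.16
grasp_force: 45.8
```

Run:
```python
from h import *
s=camera("scene");cv2.imwrite("pics/s3.png",cv2.resize(s["color"][170:250,310:420],None,fx=6,fy=6,interpolation=cv2.INTER_CUBIC)[:,:,::-1])
goto([.5014,-.2464,.077],17)
```

```text
pos [ 0.5018 -0.2461  0.072 ] yaw -49.31 dpos [-0.0001  0.0005 -0.005 ] turn [ 3.0000e-04 -1.4000e-03 -1.1573e+00] F [-5.1  3.1 20.6] T [0.73 1.33 0.36] w 0.158 g 45.8 clk 10.85 q [ 0.57  0.36 -0.23  1.81  0.1   0.98 -2.13]
```

View pics/s3.png

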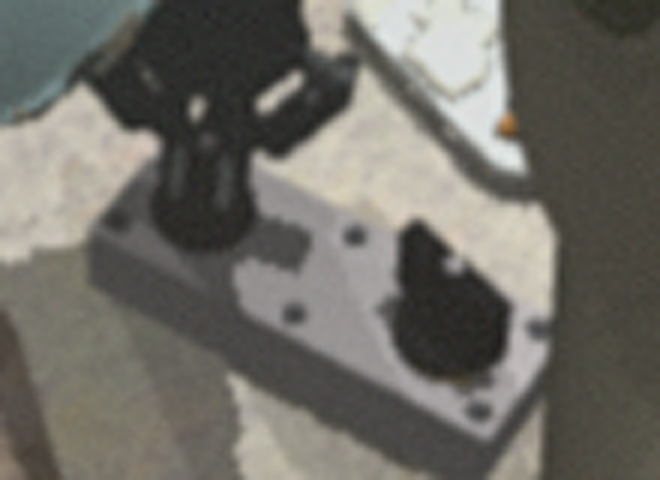

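Pressing no longer sinks it (21 N, torque rising), so the collar is home; the picture shows it flat on the bar at (205,220). Now I turn it back.

Converted, -0.006 m is -0.0075, -0.001 m is -0.0013, -1.09 rad is -0.347.

Emit:
{"method": "move_arm", "body": {"plan": [{"delta_pos":[0,0,-0.0013],"turn":[0,0,-0.0382],"fingers":1},{"delta_pos":[0,0,-0.0023],"turn":[0,0,-0.0764],"fingers":1},{"delta_pos":[0,0,-0.0033],"turn":[0,0,-0.1146],"fingers":1},{"delta_pos":[0,0,-0.0041],"turn":[0,0,-0.1528],"fingers":1},{"delta_pos":[0,0,-0.0051],"turn":[0,0,-0.191],"fingers":1},{"delta_pos":[0,0,-0.0061],"turn":[0,0,-0.2292],"fingers":1},{"delta_pos":[0,0,-0.007],"turn":[0,0,-0.2674],"fingers":1},{"delta_pos":[0,0,-0.0075],"turn":[0,0,-0.2928],"fingers":1},{"delta_pos":[0,0,-0.0075],"turn":[0,0,-0.3183],"fingers":1},{"delta_pos":[0,0,-0.0075],"turn":[0,0,-0.347],"fingers":1},{"delta_pos":[0,0,-0.0075],"turn":[0,0,-0.347],"fingers":1}]}}

```text
clock: 12.22
position: [0.5015, -0.2464, 0.0766]
ee_rot: [0.993, 0.115, 0.0, 0.0]
ft_force: [-1.0, 0.0, 5.0]
grip_width: 0.156
grasp_force: 43.4
```

Run:
```python
from h import *
goto([.5014,-.2464,.13],14)
```

```text
pos [ 0.5015 -0.2464  0.0766] yaw 13.17 dpos [-0.0001 -0.     -0.0534] turn [ 0.0005 -0.0007 -0.0144] F [-1.  0.  5.] T [-0.16  0.04  0.07] w 0.156 g 43.4 clk 12.225 q [ 0.72  0.37 -0.41  1.8   0.17  1.   -1.1 ]
```

Angle is 7°, inside the lift-out window. Now I lift slowly, with a firmer grip.

Converted, -0.012 m is -0.015, -0.009 m is -0.0113.

Emit:
{"method": "move_arm", "body": {"plan": [{"delta_pos":[0,0,-0.0038],"turn":[0,0,0],"fingers":1},{"delta_pos":[0,0,-0.0075],"turn":[0,0,0],"fingers":1},{"delta_pos":[0,0,-0.0113],"turn":[0,0,0],"fingers":1},{"delta_pos":[0,0,-0.015],"turn":[0,0,0],"fingers":1}], "force": 50}}

```text
clock: 12.72
position: [0.5007, -0.2457, 0.088]
ee_rot: [0.993, 0.114, -0.001, -0.001]
ft_force: [0.4, -0.7, -3.1]
grip_width: 0.155
grasp_force: 48.9
```

Run:
```python
from h import *
goto([.5014,-.2464,.14],14)
```

```text
pos [ 0.5007 -0.2457  0.088 ] yaw 13.11 dpos [ 0.0005  0.0008 -0.052 ] turn [-0.0012  0.001  -0.0155] F [ 0.4 -0.7 -3.1] T [-0.08 -0.05 -0.03] w 0.155 g 48.9 clk 12.725 q [ 0.72  0.36 -0.41  1.79  0.16  1.02 -1.09]
```

Converted, -0.065 m is -0.0813, -0.045 m is -0.0563.

Emit:
{"method": "move_arm", "body": {"plan": [{"delta_pos":[0,0,-0.025],"turn":[0,0,0],"fingers":1},{"delta_pos":[0,0,-0.0563],"turn":[0,0,0],"fingers":1},{"delta_pos":[0,0,-0.0813],"turn":[0,0,0],"fingers":1},{"delta_pos":[0,0,-0.0813],"turn":[0,0,0],"fingers":1}]}}

```text
clock: 13.22
position: [0.5017, -0.2461, 0.1543]
ee_rot: [0.993, 0.114, 0.001, 0.0]
ft_force: [1.2, -0.6, -2.8]
grip_width: 0.158
grasp_force: 50.1
```

Run:
```python
from h import *
goto([.5134,-.4475,.15],14)
```

```text
pos [ 0.5017 -0.2461  0.1543] yaw 13.11 dpos [-0.0343  0.1988  0.0044] turn [ 0.0009 -0.0012 -0.0155] F [ 1.2 -0.6 -2.8] T [ 0.01 -0.01  0.  ] w 0.158 g 50.1 clk 13.225 q [ 0.74  0.28 -0.42  1.73  0.13  1.15 -1.06]
```

Converted, 0.199 m is 0.2488, 0.17 m is 0.2125.

Emit:
{"method": "move_arm", "body": {"plan": [{"delta_pos":[-0.0075,0.0413,0],"turn":[0,0,0],"fingers":1},{"delta_pos":[-0.015,0.0838,0],"turn":[0,0,0],"fingers":1},{"delta_pos":[-0.0225,0.125,0],"turn":[0,0,0],"fingers":1},{"delta_pos":[-0.03,0.1688,0],"turn":[0,0,0],"fingers":1},{"delta_pos":[-0.0375,0.2125,0],"turn":[0,0,0],"fingers":1},{"delta_pos":[-0.0425,0.2488,0],"turn":[0,0,0],"fingers":1},{"delta_pos":[-0.0425,0.2488,0],"turn":[0,0,0],"fingers":1},{"delta_pos":[-0.0425,0.2488,0],"turn":[0,0,0],"fingers":1}]}}

```text
clock: 14.22
position: [0.5128, -0.4463, 0.1514]
ee_rot: [0.993, 0.114, -0.001, -0.001]
ft_force: [-0.1, 0.5, -2.2]
grip_width: 0.158
grasp_force: 50.2
```

Run:
```python
from h import *
c=camera("scene");P=cloud(c)
# lowest seen part of the hanging screw
m=(np.hypot(P[...,0]-.5134,P[...,1]+.4475)<.035)&(P[...,2]>.03)&(P[...,2]<.16)
print("n",m.sum(),"lowest z",np.percentile(P[m][:,2],[0,2,10]))
goto([.5134,-.4475,.0755],13)
```

```text
n 273 lowest z [0.08320876 0.08794774 0.09796435]
pos [ 0.5131 -0.4461  0.1519] yaw 13.18 dpos [0.0001 0.0017 0.0764] turn [-0.0024  0.0012  0.0031] F [ 0.2 -0.2 -3.1] T [-0.01 -0.01 -0.01] w 0.157 g 50.2 clk 14.275 q [ 0.87  0.53 -0.32  1.39  0.17  1.25 -0.8 ]
```

Converted, 0.0775 m is 0.0969, 0.0765 m is 0.0956, -0.0024 rad is -0.0008.

Emit:
{"method": "move_arm", "body": {"plan": [{"delta_pos":[0,0.0019,0.0313],"turn":[-0.0008,0.0004,0],"fingers":1},{"delta_pos":[0,0.0019,0.0625],"turn":[-0.0008,0.0004,0],"fingers":1},{"delta_pos":[0,0.0019,0.0875],"turn":[-0.0008,0.0004,0],"fingers":1},{"delta_pos":[0,0.0019,0.0925],"turn":[-0.0008,0.0004,0],"fingers":1},{"delta_pos":[0,0.0019,0.0956],"turn":[-0.0008,0.0004,0],"fingers":1},{"delta_pos":[0,0.0019,0.0969],"turn":[-0.0008,0.0004,0],"fingers":1}]}}

```text
clock: 15.02
position: [0.5136, -0.4491, 0.0761]
ee_rot: [0.993, 0.114, 0.001, 0.001]
ft_force: [0.1, -0.2, -3.0]
grip_width: 0.155
grasp_force: 50.1
```

Run:
```python
from h import *
goto([.5134,-.4475,.0725],13)
```

```text
pos [ 0.5136 -0.4491  0.0761] yaw 13.11 dpos [ 0.0001 -0.0016  0.0036] turn [ 0.0026 -0.0012  0.0019] F [ 0.1 -0.2 -3. ] T [0.03 0.01 0.  ] w 0.155 g 50.1 clk 15.025 q [ 0.87  0.6  -0.31  1.46  0.19  1.11 -0.81]
```

Converted, 0.002 m is 0.0025, 0.001 m is 0.0013, -0.001 rad is -0.0003.

Emit:
{"method": "move_arm", "body": {"plan": [{"delta_pos":[0,0,0.0013],"turn":[0.0006,-0.0003,0],"fingers":1},{"delta_pos":[0,0,0.0025],"turn":[0.0006,-0.0003,0],"fingers":1},{"delta_pos":[0,0,0.0025],"turn":[0.0006,-0.0003,0],"fingers":1}]}}

```text
clock: 15.4
position: [0.5132, -0.4489, 0.0733]
ee_rot: [0.993, 0.114, -0.0, -0.0]
ft_force: [0.4, 0.4, -2.9]
grip_width: 0.161
grasp_force: 50.2
```

Run:
```python
from h import *
goto([.5134,-.4475,.0725],13)
```

```text
pos [ 0.5132 -0.4489  0.0733] yaw 13.1 dpos [ 0.0005 -0.0013  0.0008] turn [-0.0004  0.0005  0.0018] F [ 0.4  0.4 -2.9] T [-0.05  0.02  0.02] w 0.161 g 50.2 clk 15.4 q [ 0.87  0.6  -0.31  1.46  0.19  1.11 -0.81]
```

Converted, 0.002 m is 0.0025, 0.001 m is 0.0013.

Emit:
{"method": "move_arm", "body": {"plan": [{"delta_pos":[0,0,0.0013],"turn":[0,0,0],"fingers":1},{"delta_pos":[0,0,0.0025],"turn":[0,0,0],"fingers":1},{"delta_pos":[0,0,0.0025],"turn":[0,0,0],"fingers":1}]}}

```text
clock: 15.78
position: [0.5134, -0.449, 0.0731]
ee_rot: [0.993, 0.114, -0.0, 0.0]
ft_force: [-4.2, 3.0, 11.2]
grip_width: 0.156
grasp_force: 52.4
```

Run:
```python
from h import *
goto([.5134,-.4475,.0725],13)
```

```text
pos [ 0.5134 -0.449   0.0731] yaw 13.1 dpos [ 0.0003 -0.0015  0.0006] turn [0.0004 0.0002 0.0018] F [-4.2  3.  11.2] T [ 0.91  1.11 -0.03] w 0.156 g 52.4 clk 15.775 q [ 0.87  0.6  -0.31  1.46  0.19  1.11 -0.81]
```

On the floor. I relieve the pressure, open slowly, and retreat up and away.

Converted, -0.16 m is -0.2, -0.03 m is -0.0375.

Emit:
{"method": "move_arm", "body": {"plan": [{"delta_pos":[0,0,-0.0013],"turn":[0,0,0],"fingers":1},{"delta_pos":[0,0,-0.0013],"turn":[0,0,0],"fingers":0.8},{"delta_pos":[0,0,-0.0013],"turn":[0,0,0],"fingers":0.7},{"delta_pos":[0,0,-0.0013],"turn":[0,0,0],"fingers":0.5},{"delta_pos":[0,0,-0.0013],"turn":[0,0,0],"fingers":0.4},{"delta_pos":[0,0,-0.0013],"turn":[0,0,0],"fingers":0.3},{"delta_pos":[0,0,-0.0375],"turn":[0,0,0],"fingers":0.2},{"delta_pos":[0,0,-0.1],"turn":[0,0,0],"fingers":0.2},{"delta_pos":[-0.0625,0.05,-0.175],"turn":[0,0,0],"fingers":0.2},{"delta_pos":[-0.125,0.1,-0.2],"turn":[0,0,0],"fingers":0.2},{"delta_pos":[-0.1875,0.15,-0.2],"turn":[0,0,0],"fingers":0.2},{"delta_pos":[-0.1875,0.15,-0.2],"turn":[0,0,0],"fingers":0.2}]}}

```text
clock: 17.27
position: [0.3904, -0.6034, 0.232]
ee_rot: [0.994, 0.112, -0.001, 0.001]
ft_force: [0.0, 0.2, -0.6]
grip_width: 0.801
grasp_force: 0.0
```

Run:
```python
from h import *
s=camera("scene");cv2.imwrite("pics/s4.png",cv2.resize(s["color"][120:300,210:450],None,fx=3.3,fy=3.3,interpolation=cv2.INTER_CUBIC)[:,:,::-1])
c=camera("top");P=cloud(c)
hd=np.zeros((400,640),np.uint8);hd[120:280,330:490]=1
hd&=((P[...,2]>.085)&(P[...,2]<.12)).astype(np.uint8)
n,l=cv2.connectedComponents(hd)
for i in range(1,n):
    a=P[l==i]
    if len(a)>50: print("head",len(a),np.median(a[:,2]),cv2.minAreaRect(a[:,:2].astype(np.float32)))
goto([.5134,-.4475,.0725],13)
```

```text
head 214 0.09535692574808971 ((0.5111821889877319, -0.4439963698387146), (0.06366641819477081, 0.015256420709192753), 13.378724098205566)
head 228 0.09983592146518808 ((0.38115164637565613, -0.2880691587924957), (0.06333174556493759, 0.014496803283691406), 1.0414626598358154)
pos [ 0.3904 -0.6034  0.2314] yaw 12.76 dpos [ 0.1548 -0.125   0.1584] turn [ 0.001   0.0025 -0.0043] F [ 0.7 -0.5 -0.3] T [ 0.    0.01 -0.02] w 0.798 g 0.0 clk 17.375 q [ 1.09  0.56 -0.25  1.17  0.14  1.43 -0.49]
```

View pics/s4.png

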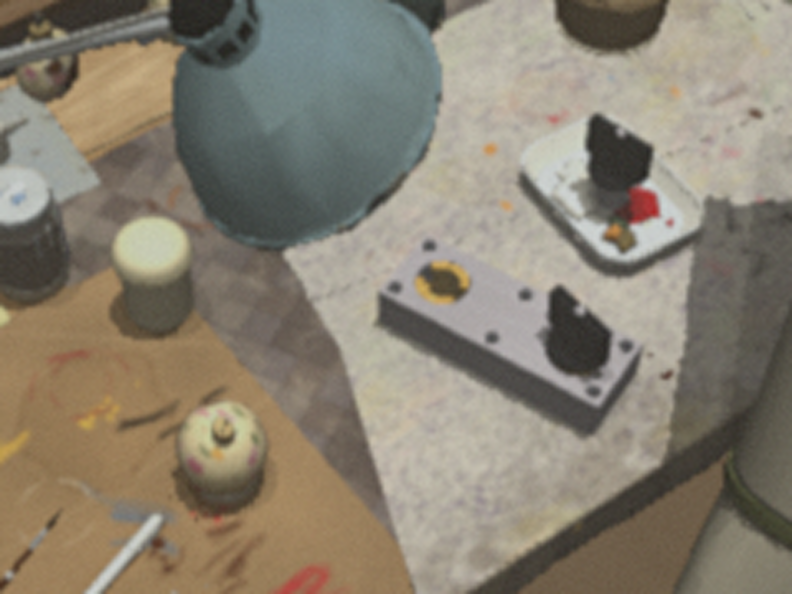

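Picture: the free screw stands in the tray (620,155), its nut is empty (440,282), and the other screw stands in its nut (578,335). The standing screw now measures about 19°, a little back from where it stuck, probably from my easing off before release. I look closer from above and set it gently back against the stop.

Run:
```python
from h import *
goto([.395,-.295,.25],1)
```

```text
pos [ 0.3904 -0.6034  0.2314] yaw 12.76 dpos [ 0.0725 -0.2997 -0.0191] turn [0.0012 0.0024 0.2052] F [ 0.7 -0.5 -0.3] T [ 0.    0.01 -0.02] w 0.798 g 0.0 clk 17.375 q [ 1.09  0.56 -0.25  1.17  0.14  1.43 -0.49]
```

Converted, -0.3 m is -0.375, -0.25 m is -0.3125, 0.205 rad is 0.0653.

Emit:
{"method": "move_arm", "body": {"plan": [{"delta_pos":[0.0125,-0.0563,-0.0238],"turn":[0,0,0.0095],"fingers":0},{"delta_pos":[0.0288,-0.1188,-0.0238],"turn":[0,0,0.0255],"fingers":0},{"delta_pos":[0.045,-0.1875,-0.0238],"turn":[0,0,0.0382],"fingers":0},{"delta_pos":[0.06,-0.25,-0.0238],"turn":[0,0,0.0509],"fingers":0},{"delta_pos":[0.075,-0.3125,-0.0238],"turn":[0,0,0.0573],"fingers":0},{"delta_pos":[0.0906,-0.375,-0.0238],"turn":[0.0003,0.0006,0.0653],"fingers":0},{"delta_pos":[0.0906,-0.375,-0.0238],"turn":[0.0003,0.0006,0.0653],"fingers":0},{"delta_pos":[0.0906,-0.375,-0.0238],"turn":[0.0003,0.0006,0.0653],"fingers":0}]}}

```text
clock: 18.38
position: [0.3971, -0.291, 0.2505]
ee_rot: [1.0, 0.012, 0.001, -0.0]
ft_force: [-0.5, -0.7, 0.1]
grip_width: 1.0
grasp_force: 0.0
```

Run:
```python
from h import *
c=wrist();P=cloud(c)
d=np.hypot(P[...,0]-.4409,P[...,1]+.2682)<.16
top=d&(abs(P[...,2]-.044)<.006)
print("bar",top.sum(),cv2.minAreaRect(P[top][:,:2].astype(np.float32)))
hd=d&(P[...,2]>.088)&(P[...,2]<.12)
n,l=cv2.connectedComponents(hd.astype(np.uint8))
for i in range(1,n):
    a=P[l==i]
    if len(a)>50:
        r=cv2.minAreaRect(a[:,:2].astype(np.float32));print("head",len(a),np.median(a[:,2]),r);goto([*r[0],.077],r[2])
```

```text
bar 11226 ((0.4401882290840149, -0.2692972421646118), (0.21065066754817963, 0.07626578211784363), 20.17302131652832)
head 865 0.09837305456426439 ((0.38173753023147583, -0.2891009449958801), (0.06246240809559822, 0.013127360492944717), 1.4902759790420532)
pos [ 0.3969 -0.2916  0.2504] yaw 1.35 dpos [-0.0153 -0.0026  0.1733] turn [-0.0013 -0.0012 -0.0024] F [ 0.1 -0.2  0.6] T [-0.   -0.01  0.  ] w 0.998 g 0.0 clk 18.425 q [ 0.92  0.06 -0.39  1.77  0.02  1.32 -1.02]
```

It sits at 18.7°, so I regrip and turn it gently to the stop.

Converted, 0.173 m is 0.2163, 0.15 m is 0.1875, -0.001 rad is -0.0003.

Emit:
{"method": "move_arm", "body": {"plan": [{"delta_pos":[-0.0194,-0.0031,0.05],"turn":[-0.0003,-0.0003,0],"fingers":0},{"delta_pos":[-0.0194,-0.0031,0.1],"turn":[-0.0003,-0.0003,0],"fingers":0},{"delta_pos":[-0.0194,-0.0031,0.1438],"turn":[-0.0003,-0.0003,0],"fingers":0},{"delta_pos":[-0.0194,-0.0031,0.1875],"turn":[-0.0003,-0.0003,0],"fingers":0},{"delta_pos":[-0.0194,-0.0031,0.2163],"turn":[-0.0003,-0.0003,0],"fingers":0},{"delta_pos":[-0.0194,-0.0031,0.2163],"turn":[-0.0003,-0.0003,0],"fingers":0.3},{"delta_pos":[-0.0194,-0.0031,0.2163],"turn":[-0.0003,-0.0003,0],"fingers":0.5},{"delta_pos":[-0.0194,-0.0031,0.2163],"turn":[-0.0003,-0.0003,0],"fingers":0.5}], "force": 40}}

```text
clock: 19.42
position: [0.3822, -0.2894, 0.0785]
ee_rot: [1.0, 0.012, 0.001, 0.0]
ft_force: [0.1, 0.1, 0.6]
grip_width: 0.502
grasp_force: 0.0
```

Run:
```python
from h import *
goto([.3803,-.2905,.077],1.4)
```

```text
pos [ 0.3822 -0.2894  0.0785] yaw 1.34 dpos [-0.0019  0.0011  0.0015] turn [ 0.0006 -0.0015 -0.001 ] F [0.1 0.1 0.6] T [-0.02 -0.03  0.01] w 0.502 g 0.0 clk 19.425 q [ 0.91  0.21 -0.39  2.    0.1   0.95 -1.07]
```

Converted, -0.0015 m is -0.0019, 0.001 m is 0.0013.

Emit:
{"method": "move_arm", "body": {"plan": [{"delta_pos":[-0.0019,0.0008,0.0013],"turn":[0,0,0],"fingers":0.7},{"delta_pos":[-0.0019,0.0008,0.0013],"turn":[0,0,0],"fingers":1},{"delta_pos":[-0.0019,0.0008,0.0013],"turn":[0,0,0],"fingers":1},{"delta_pos":[-0.0019,0.0008,0.0013],"turn":[0,0,0],"fingers":1},{"delta_pos":[-0.0019,0.0008,0.0013],"turn":[0,0,0],"fingers":1}], "force": 40}}

```text
clock: 20.05
position: [0.3803, -0.2905, 0.0769]
ee_rot: [1.0, 0.012, 0.0, 0.001]
ft_force: [-0.9, -4.1, 0.9]
grip_width: 0.155
grasp_force: 39.5
```

Run:
```python
from h import *
goto([.3803,-.2905,.077],1.4)
```

```text
pos [ 0.3803 -0.2905  0.0769] yaw 1.34 dpos [ 0.      0.     -0.0001] turn [ 0.0012 -0.0009 -0.0011] F [-0.9 -4.1  0.9] T [-1.43  0.09  0.14] w 0.155 g 39.5 clk 20.05 q [ 0.91  0.21 -0.39  2.    0.1   0.95 -1.07]
```

Converted, 0.0005 m is 0.0006, 0.055 rad is 0.0175.

Emit:
{"method": "move_arm", "body": {"plan": [{"delta_pos":[0,0.0006,0],"turn":[0,0,0.0064],"fingers":1},{"delta_pos":[0,0.0006,0],"turn":[0,0,0.0127],"fingers":1},{"delta_pos":[0,0.0006,0],"turn":[0,0,0.0175],"fingers":1},{"delta_pos":[0,0.0006,0],"turn":[0,0,0.0175],"fingers":1}]}}

```text
clock: 20.55
position: [0.3805, -0.2906, 0.077]
ee_rot: [1.0, -0.016, 0.001, 0.001]
ft_force: [-0.0, -6.2, 4.0]
grip_width: 0.155
grasp_force: 46.0
```

Run:
```python
from h import *
goto([.3803,-.2905,.077],1.4)
```

```text
pos [ 0.3805 -0.2906  0.077 ] yaw -1.8 dpos [-0.0002 -0.0001 -0.    ] turn [ 0.001  -0.001  -0.0558] F [-0.  -6.2  4. ] T [-1.35  0.09  0.8 ] w 0.155 g 46.0 clk 20.55 q [ 0.91  0.21 -0.38  2.    0.09  0.95 -1.12]
```

It meets the stop again (0.8 Nm at 22°), so this is where it sticks. I release here.

Converted, -0.17 m is -0.2125, -0.13 m is -0.1625.

Emit:
{"method": "move_arm", "body": {"plan": [{"delta_pos":[0,0,0],"turn":[0,0,0],"fingers":0.8},{"delta_pos":[0,0,0],"turn":[0,0,0],"fingers":0.6},{"delta_pos":[0,0,0],"turn":[0,0,0],"fingers":0.4},{"delta_pos":[0,0,0],"turn":[0,0,0],"fingers":0.4},{"delta_pos":[0,0,-0.0375],"turn":[0,0,0],"fingers":0.2},{"delta_pos":[0,0,-0.1],"turn":[0,0,0],"fingers":0.2},{"delta_pos":[0.015,0,-0.1625],"turn":[0,0,0],"fingers":0.2},{"delta_pos":[0.0188,0,-0.2125],"turn":[0,0,0],"fingers":0.2},{"delta_pos":[0.0188,0,-0.2125],"turn":[0,0,0],"fingers":0},{"delta_pos":[0.0188,0,-0.2125],"turn":[0,0,0],"fingers":0}]}}

```text
clock: 21.8
position: [0.3947, -0.2902, 0.2455]
ee_rot: [1.0, -0.016, -0.0, -0.001]
ft_force: [-0.6, 0.1, 0.1]
grip_width: 1.0
grasp_force: 0.0
```

Run:
```python
from h import *
c=wrist();P=cloud(c)
cv2.imwrite("pics/w5.png",c["color"][:,:,::-1])
d=np.hypot(P[...,0]-.4409,P[...,1]+.2682)<.16
hd=d&(P[...,2]>.085)&(P[...,2]<.12)
n,l=cv2.connectedComponents(hd.astype(np.uint8))
for i in range(1,n):
    a=P[l==i]
    if len(a)>50: print("head",len(a),np.median(a[:,2]),cv2.minAreaRect(a[:,:2].astype(np.float32)))
goto([.3803,-.2905,.077],1.4)
```

```text
head 929 0.09831043152915259 ((0.3810827136039734, -0.29024338722229004), (0.0625431016087532, 0.01422583032399416), 2.930443525314331)
pos [ 0.3945 -0.2901  0.2451] yaw -1.79 dpos [-0.0139  0.0011  0.1681] turn [-0.0018  0.0015 -0.0558] F [-0.4  1.1 -0.1] T [ 0.02  0.02 -0.04] w 0.999 g 0.0 clk 21.85 q [ 0.92  0.06 -0.39  1.78  0.02  1.31 -1.08]
```

View pics/w5.png

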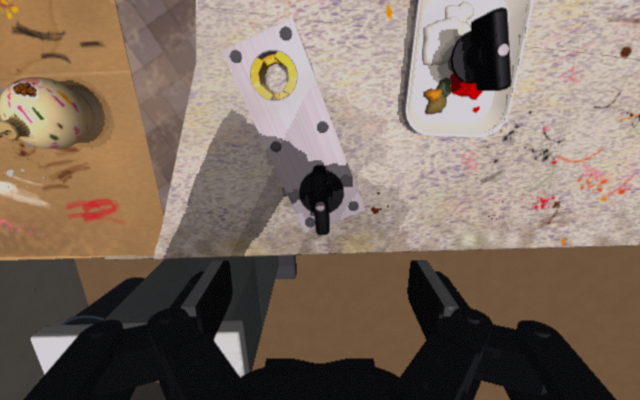

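The wrist picture shows the binding screw upright in its nut (320,195), the other nut empty (273,78), and the free screw in the tray (485,50). Nothing else has moved and the arm is clear, so I hand in.

```bash
python3 -c "
from h import *
print(hand_in())"
```

```text
the job is handed in; nothing more can be done
None
```

The job is handed in, with no verdict returned: the free screw (far nut) went home, was turned back and now stands in the tray; the binding one (near nut) stopped at about 22–24° on the gripper (0.8–1.2 Nm), was never lifted, and stands in its nut at about 17–19°, slightly back from there after release.

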